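Reverse the double-ended opener bar and clamp it

TASK

The opener stand on the worktop has the ring (bottle) end of its double-ended steel bar facing out; I need the spike end for the tin. Take the bar out of the open-topped cradle, turn it end for end and lay it back flat, notched side up and fully home against the back stop, with the spike facing out, then swing the hinged clamp strap over and press it right down into the bar's notch. Leave the other things on the worktop where they stand.

Things in the scene. Friction and masses are not known exactly. Their poses are not given: they have to be found in the camera images.
- cradle: Opener stand fixed to the worktop: dark wooden foot 104 x 74 mm with a dark steel open-topped channel along its x axis, 88 mm long, floor at z = 30 mm, 27 mm wide inside, cheeks 48 mm over all, lips flared outward from z = 40 to 46 mm. Origin on the worktop under the channel's middle; x points from the open mouth (x = -44 mm, robot side) to the stop (x = +44 mm), z up.
- cradle_stop (a point): Middle of the back stop's face, at x = 44, y = 0, z = 38 mm in the cradle's frame; the stop is 52 mm high. The end of the bar that is in the cradle must come against it. The worktop in front of the cradle and to the right of the bar (about 0.38 to 0.48 m ahead of the robot, 0.10 to 0.28 m right of the cradle) is clear, room to lay the bar down.
- opener_bar: Loose steel bar, 170 mm over all, about 0.12 kg: a block 106 x 24 x 16 mm (x, y, z) with a spike at +x and a ring at -x. Two cross notches in its top, 18 mm long and 5 mm deep, centred at x = +35 and -35 mm. Origin mid-underside; x towards the spike, z up through the notched top. Starts in the cradle, ring out; 82 mm sticks out, and only that part can be gripped, across the 24 mm.
- spike_tip (a point): Tip of the bar's round spike (32 mm long, 15 mm thick at its root), at x = +85, z = 8 mm in the bar's frame. At the start within a few mm of the stop. With the bar reversed and fully home it lies at x = -126 mm, the bar's origin at x = -41, z = 30 mm, in the cradle's frame, the bar's x axis opposite to the cradle's.
- ring_end (a point): Outer end of the bar's flat ring (24 mm outside, 16 mm hole, on a 14 mm wide neck), at x = -85, z = 8 mm in the bar's frame.
- clamp (a joint): Clamp strap angle (rad): 0 shut, level across the cradle to its -y side; grows as it swings up and over to +y, 1.57 upright, at most 2.4; starts at 2.0 to 2.4. A stiff hinge: it stays where it is left; about 1 N at its end moves it. It reaches 0 only with a notch of the bar under its nose (8 mm long along the bar, 5 mm play either way); else it stops near 0.1.
- clamp_hinge (a point): The clamp's hinge axis (parallel to the cradle's x), fixed to the cradle at x = -6, y = +34, z = 51 mm in the cradle's frame.
- clamp_tip (a point): Middle of the black thumb pad at the free end of the steel strap, 66 mm from the hinge axis (the strap ends at 75 mm). Pad 18 x 18 x 9 mm, strap 14 mm wide and 5 mm thick. Shut, it lies at y = -32 mm, z = 51 mm in the cradle's frame.
- tin: Bystander: food tin, 75 mm across, 58 mm high, left of the bar's outer end; origin at the middle of its underside.
- salt_mill: Bystander: clear salt shaker with grey top, 44 mm across, 90 mm high, right of the cradle; origin at the middle of its underside.
- glass: Bystander: clear drinking glass, 80 mm across, 91 mm high, at the left; origin at the middle of its underside.
- jar: Bystander: glass jar with grey lid, 72 mm across, 102 mm high, at the back right; origin at the middle of its underside.
- mug: Bystander: speckled pale mug, 90 x 127 mm with handle, 107 mm high, at the far right; origin at the middle of its underside.
- spice_jar: Bystander: slim glass spice jar with dark cap, 41 mm across, 105 mm high, at the right; origin at the middle of its underside.
There are look-alikes about, which are no part of the job. Of the things that look like the opener_bar, the larger one is meant.

How it is judged:
By the outcome, as a careful person would: the job done as asked, in the order asked, and still so for the second after the job is handed in, with the robot touching nothing.
It also fails if it takes over 69 s, if anything falls off the work surface, if the arm or the gripper's body presses on something with over 40 N, if the wrist force passes 120 N, or if a joint passes its speed limit or range.

ROBOT

A 6-joint arm with a two-finger parallel gripper is mounted at the origin on a cart in front of the work surface, level with it; the furniture and walls round the work are solid. World frame = base frame: x ahead of the robot, y to its left, z up, the work surface at z = 0. Lengths are in mm, angles in degrees, forces in N, time in s.
With the tool pointing down it reaches from about 300 to 850 mm from the base axis. Payload 4.2 kg.
Tool frame: the origin (TCP) lies midway between the tips of the shut fingers; the grasp point (between the pads) lies env.hold_point_z behind it (env.hold_point_z is the distance from the TCP to the grasp point, in mm); z points along the fingers, y is the line along which they close (so a half turn about z gives the same grasp; the last joint's range is limited). The gripper opens to 91 mm and grips with 3 to 60 N. Pads are 32 mm wide; open, the fingers measure 118 mm over their backs; the gripper's body (76 mm by 178 mm) begins 60 mm behind the grasp point.
Start: joints at [-77.578, 18.312, 89.639, -0, 72.044, -1.146], TCP at [134.893, -558.97, 213.976] pointing down, gripper open.
Joint ranges: [-177.97, 177.97], [-48.28, 115.42], [12.27, 149.76], [-77.06, 257.06], [2.81, 150.46], [-146.56, 146.56]. Speed limits (degrees/s): [147.25, 147.25, 180, 180, 180, 180].

INTERFACE

Orientations are given as [roll, pitch, yaw] about the fixed x, y, z axes, in that order (R = Rz(yaw) Ry(pitch) Rx(roll)).
In Python, from workcell import env, viewer, spotter gives the robot as it stands.
- The arm moves only by the tool apply_moves, never from a script. Its arguments are lists of equal length, an entry for each row: "delta_pos": the shift along the world's x, y, z normalised to -1 to 1, where 1 is 120 mm, a list of three; "rot": the turn, a rotation vector about the world's x, y, z normalised to -1 to 1, where 1 is 1.5 rad, a list of three; "hand": the opening, from 0 (shut) to 1 (fully open). A call has 1 to 10 rows; each row is the pose to reach, as a shift and turn from the pose commanded when the call began; what a row does not reach only later rows make up. A row lasts 1/12 s, in which the tool goes at most 41.7 mm and 7.16 degrees, less where a joint would pass 70% of its speed; a pose out of reach is approached as far as the arm can. A call with a number of a shift or a turn outside -1 to 1 is refused whole. A call with a gripper value outside its range is refused whole. The fingers move at their own pace and stop on an object; "newtons" is the grip in N (left out, the last holds). Time passes only in rows, so rows that repeat a pose let the fingers close. It gives the time, the measured TCP pose, the force, the opening and the grip force at its end, in the units of the state.
- env.state(): the state, without advancing time (a new reading comes with each control period).
- viewer.grab_frame(name): name is "scene" or "top"; returns a dict with "pixels" (400x640x3 uint8, red, green, blue), "camera_matrix" (3x3 intrinsics, pixels), "R" (3x3) and "t" (3): a world point X has camera coordinates R X + t. Camera axes: x right, y down, z forward; pixel columns grow to the right and rows downward; lengths in mm; the calibration is good to about 2 mm. A picture is of the moment at which its call begins. There is no depth.
- env.job_done(): hands the job in; it is judged then, once.
Trained networks look in a picture, given as the dict that the camera call returned (one of the last four; its "shot" number tells which), for a name from the list of things; names that differ only in an ending like _2 or _b are one class to them, and where a whole thing is asked for, a point or a joint stands for the part that bears it (a point fixed in the world has none). Each returns a list of dicts, best first, with "score" (0 to 1); they miss things now and then, are a little off and sometimes report something else, mostly with a low value. They report only what shows in the picture. A call takes as long as a camera call. They do not tell look-alikes from the thing itself.
- spotter.trace(picture, query): "mask" (400x640 bool, what is visible of it) and "box" ([centre column, centre row, width, height] in pixels, round what is visible of it).
- spotter.landmark_of(picture, query): "position" ([column, row] in pixels: a listed point, or the origin of a listed thing).
The state is a dict: "time_s": time; "qpos": joint angles; "qvel": joint speeds; "effort": joint torques, N m; "ee_pos": TCP position; "ee_rot": TCP orientation; "force": force on the tool from outside, world axes, zero at the start; "torque": the same for the moment, N m; "gripper_width": finger opening in mm; "gripper_force": force on a finger pad.
Only numpy, scipy, OpenCV 4.12 (cv2) and the standard library are available. Lean on these libraries where they do the work, as an engineer would, in place of code of your own. Each camera call takes 0.05 s, during which the arm holds its last target. There are 200 camera calls.

## Working session

There is one attempt and no reset: what is moved stays moved. The work goes in short steps, Python scripts to look and compute and a tool call to move; the robot and the scene stay as the last step left them, time stands still between calls to the robot, and variables do not carry over. Pictures are saved under pics/ and viewed, at most 10 in all, crops included, and the job is handed in when it is done.

Besides the shell and the picture viewer there is one more tool, called as name(argument=value, ...) on one line, values as JSON. apply_moves: Moves the arm, as the interface text tells. Its arguments: {"type":"object","properties":{"delta_pos":{"type":"array"},"rot":{"type":"array"},"hand":{"type":"array"},"newtons":{"type":"number"}},"required":["delta_pos","rot","hand"]}

```bash
ls; mkdir -p pics; cat > h.py <<'E'
import numpy as np, cv2, json
from workcell import env, viewer, spotter
def grab(name, fn=None):
    f=viewer.grab_frame(name)
    if fn: cv2.imwrite('pics/'+fn, f['pixels'][:,:,::-1])
    return f
def ray(f,p):
    K=np.array(f['camera_matrix']);R=np.array(f['R']);t=np.array(f['t'])
    return -R.T@t, R.T@np.linalg.inv(K)@np.array([p[0],p[1],1.])
def onz(f,p,z):
    c,d=ray(f,p); return c+d*(z-c[2])/d[2]
def proj(f,X):
    K=np.array(f['camera_matrix']);R=np.array(f['R']);t=np.array(f['t'])
    q=K@(R@np.array(X,float)+t); return q[:2]/q[2]
def tri(obs):
    A=np.zeros((3,3));b=np.zeros(3)
    for f,p in obs:
        c,d=ray(f,p); d=d/np.linalg.norm(d); P=np.eye(3)-np.outer(d,d); A+=P;b+=P@c
    return np.linalg.solve(A,b)
E
python3 - <<'E'
from h import *
print(env.hold_point_z, env.state())
S=grab('scene','s0.png');T=grab('top','t0.png')
for q in ['cradle','cradle_stop','opener_bar','spike_tip','ring_end','clamp_hinge','clamp_tip','tin','salt_mill']:
    for n,f in (('S',S),('T',T)):
        print(q,n,[(np.round(d['position']).tolist(),round(d['score'],2)) for d in spotter.landmark_of(f,q)][:4])
for n,f in (('S',S),('T',T)): c,_=ray(f,[0,0]); print(n,c.round())
cv2.imwrite('pics/st0.png',np.vstack([S['pixels'],T['pixels']])[:,:,::-1][::1]) 
E
```

```text
pics
18.8 {'time_s': 0.0, 'qpos': array([-7.75782600e+01,  1.83501858e+01,  8.97080456e+01, -1.73675002e-04,
        7.20448625e+01, -1.14536669e+00]), 'qvel': array([-0.07638898,  0.08402438, -0.09965573,  0.12940042,  0.03414767,
       -0.00419575]), 'effort': array([ 1.90971754e-03, -4.12464845e+01, -2.31974584e+01,  7.28938496e-02,
        4.59336082e-02, -1.66083237e-04]), 'ee_pos': array([ 134.77735133, -558.43788135,  213.12377975]), 'ee_rot': array([-1.79896923e+02, -1.89566358e-03,  1.35671586e+01]), 'force': array([0.45018113, 0.10069186, 0.84096404]), 'torque': array([ 0.00599133,  0.01142688, -0.04640291]), 'gripper_force': 0.0, 'gripper_width': 91.27853087112763}
cradle S [([293.0, 227.0], 0.96)]
cradle T [([296.0, 191.0], 0.81)]
cradle_stop S [([282.0, 211.0], 0.92)]
cradle_stop T [([292.0, 176.0], 0.74), ([296.0, 191.0], 0.71)]
opener_bar S [([299.0, 223.0], 0.82), ([235.0, 242.0], 0.7)]
opener_bar T [([299.0, 201.0], 0.88), ([240.0, 190.0], 0.67)]
spike_tip S [([217.0, 245.0], 0.6), ([295.0, 226.0], 0.25)]
spike_tip T [([296.0, 176.0], 0.56), ([222.0, 183.0], 0.48), ([296.0, 190.0], 0.37), ([261.0, 238.0], 0.36)]
ring_end S [([322.0, 246.0], 0.61), ([255.0, 244.0], 0.58), ([287.0, 218.0], 0.23)]
ring_end T [([305.0, 224.0], 0.74), ([253.0, 200.0], 0.69)]
clamp_hinge S [([288.0, 220.0], 0.88)]
clamp_hinge T [([288.0, 189.0], 0.62)]
clamp_tip S [([272.0, 210.0], 0.63)]
clamp_tip T [([270.0, 193.0], 0.66)]
tin S [([279.0, 270.0], 0.81)]
tin T [([259.0, 240.0], 0.73), ([296.0, 187.0], 0.26)]
salt_mill S [([319.0, 204.0], 0.54), ([376.0, 198.0], 0.27)]
salt_mill T [([336.0, 168.0], 0.47)]
S [-379.  436.  693.]
T [ 438.  -56. 1234.]
```

```bash
python3 - <<'E'
from h import *
S=cv2.imread('pics/s0.png');T=cv2.imread('pics/t0.png')
a=cv2.resize(S[180:300,190:390],(800,480),interpolation=cv2.INTER_CUBIC)
cv2.imwrite('pics/c1.png',a)
a=cv2.resize(T[150:270,190:390],(800,480),interpolation=cv2.INTER_CUBIC)
cv2.imwrite('pics/c2.png',a)
E
```

```text
(no output)
```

View pics/t0.png

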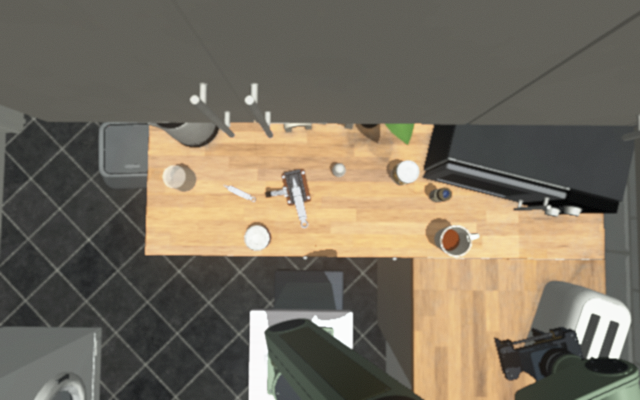

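View pics/c2.png

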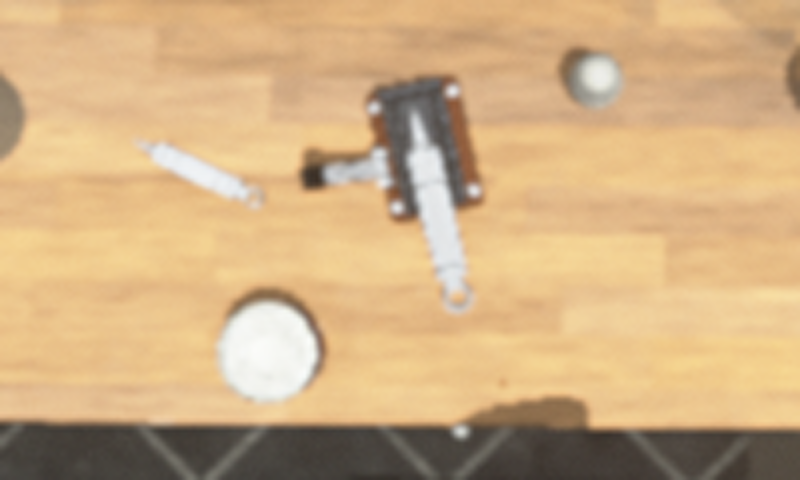

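View pics/c1.png

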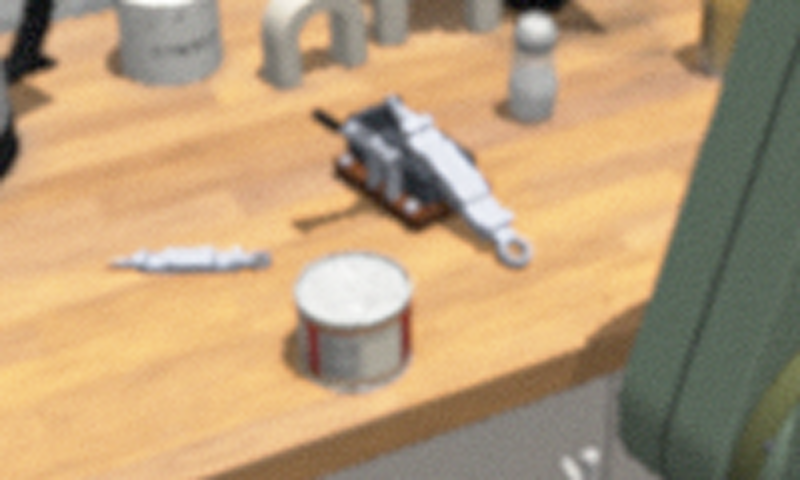

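Two bars look alike: the one in the cradle at top (299,201) and a loose one on the worktop at top (240,190). The one meant is the larger, in the cradle, with its ring out. The crop confirms it at about 50 px long, against 30 px for the other. The clamp is open to the left, with its pad at about (268,193). The tin is at (257,238).

```bash
python3 - <<'E'
from h import *
S=grab('scene');T=grab('top')
def c1(x,y): return (190+(x+.5)/4-.5,180+(y+.5)/4-.5)
def c2(x,y): return (190+(x+.5)/4-.5,150+(y+.5)/4-.5)
print('ring tri',tri([(S,c1(517,266)),(T,c2(458,311))]),'T z38',onz(T,c2(458,311),38))
print('spike tri',tri([(S,c1(391,98)),(T,c2(416,111))]),'T z38',onz(T,c2(416,111),38))
# bar mask axis in top
for n,f,z in (('T',T,42),('S',S,42)):
    m=sorted(spotter.trace(f,'opener_bar'),key=lambda d:-d['mask'].sum())[0]['mask']
    v,u=np.nonzero(m); P=np.array([onz(f,(a,b),z) for a,b in zip(u,v)])[:,:2]
    c=P.mean(0); w,V=np.linalg.eigh(np.cov((P-c).T)); d=V[:,1]*np.sign(V[0,1])
    s=(P-c)@d; print(n,m.sum(),c,np.degrees(np.arctan2(d[1],d[0])),s.min(),s.max())
for nm in ('tin','salt_mill','clamp_tip','clamp_hinge','cradle','cradle_stop'):
    a=spotter.landmark_of(S,nm);b=spotter.landmark_of(T,nm)
    if a and b: print(nm,tri([(S,a[0]['position']),(T,b[0]['position'])]).round(1),onz(T,b[0]['position'],0).round(1))
E
```

```text
ring tri [410.62122937  -6.33914118   3.66945731] T z38 [411.14352598  -8.1316802   38.        ]
spike tri [560.4697348   22.73790081  69.19346691] T z38 [564.34501581  25.95577172  38.        ]
T 354 [481.26354046   8.31817277] 14.55242317059807 -70.7585584732891 76.98602135366757
S 368 [ 615.73892288 -323.39722187] -41.171987577995466 -133.10514124738592 120.32453556534584
salt_mill [ 562.  -265.    29.3] [ 514.9 -419.4    0. ]
clamp_tip [510.   95.2  99.2] [518.5 112.7   0. ]
clamp_hinge [524.   41.5  43. ] [527.4  45.6   0. ]
cradle [519.3  21.7  12.3] [520.6  23.3   0. ]
cradle_stop [574.   26.5  29.6] [577.8  29.4   0. ]
```

```bash
cat > fit.py <<'E'
from h import *
from scipy.optimize import least_squares
S=grab('scene');T=grab('top')
def c1(x,y): return (190+(x+.5)/4-.5,180+(y+.5)/4-.5)
def c2(x,y): return (190+(x+.5)/4-.5,150+(y+.5)/4-.5)
def W(p,X):
    a=np.radians(p[2]);c,s=np.cos(a),np.sin(a)
    return np.array([p[0]+c*X[0]-s*X[1],p[1]+s*X[0]+c*X[1],X[2]])
h=15
picks=[(T,c2(457,295),lambda p:(-114-p[3],0,38)),(S,c1(514,248),lambda p:(-114-p[3],0,38)),
(T,c2(368,85),lambda p:(52,37,p[4])),(T,c2(456,75),lambda p:(52,-37,p[4])),(T,c2(484,203),lambda p:(-52,-37,p[4])),(T,c2(395,221),lambda p:(-52,37,p[4])),
(S,c1(415,228),lambda p:(-52,37,0)),(S,c1(335,175),lambda p:(52,37,0))]
def res(p): return np.concatenate([proj(f,W(p,m(p)))-np.array(q) for f,q,m in picks]+[[ (p[3])/5,(p[4]-14)/6]])
if __name__=='__main__':
    r=least_squares(res,[520,22,13,-2,15]); print(r.x.round(1)); print(r.fun.reshape(-1,2).round(1).tolist()); p=r.x
    print('K',T['camera_matrix'][0][0])
    def draw(f,ox,oy,fn):
        im=cv2.resize(f['pixels'][oy:oy+100,ox:ox+130],(780,600),interpolation=cv2.INTER_CUBIC)[:,:,::-1].copy()
        def L(pts,col,cl=True):
            q=[(((proj(f,W(p,X))-[ox,oy])+.5)*6-.5).round().astype(int) for X in pts]
            cv2.polylines(im,[np.array(q)],cl,col,1)
        L([(52,37,p[4]),(52,-37,p[4]),(-52,-37,p[4]),(-52,37,p[4])],(0,0,255))
        o=-41-p[3]
        L([(o-53,12,46),(o-53,-12,46),(o+53,-12,46),(o+53,12,46)],(0,200,0))
        L([(o+85,0,38),(o+53,0,38)],(0,200,0),False)
        L([(o-73+12*np.cos(t),12*np.sin(t),38) for t in np.linspace(0,6.28,24)],(255,0,0))
        L([(44,-14,52),(44,14,52)],(255,0,255),False)
        cv2.imwrite(fn,im)
        return im
    draw(T,235,150,'pics/f_t.png');draw(S,250,180,'pics/f_s.png')
E
python3 fit.py
```

```text
[538.3  18.   10.7  10.2  16.2]
[[-0.7, 2.3], [-0.2, -6.3], [0.4, 1.3], [1.7, -0.3], [0.5, 0.3], [-0.6, -0.0], [-1.2, 2.4], [-1.1, -0.3], [2.0, 0.4]]
K 390.3314225707161
```

View pics/f_s.png

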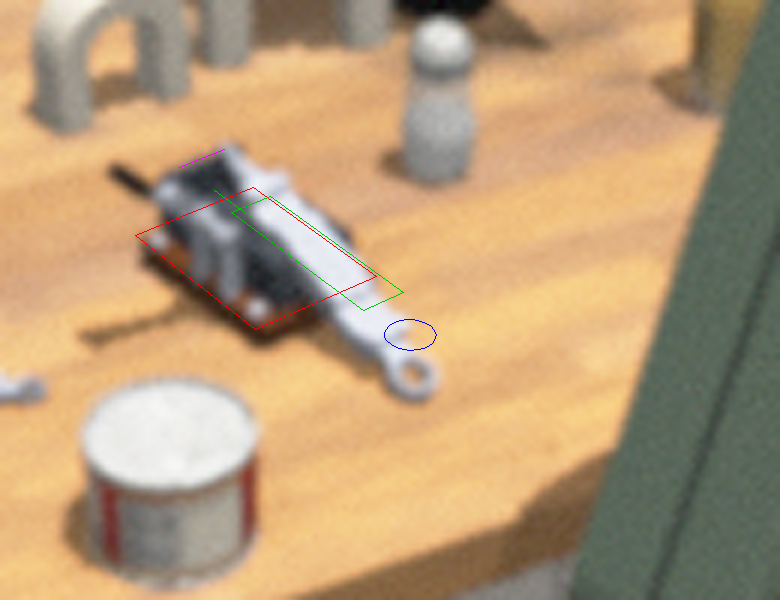

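The overlay shows the bar isn't flat. It has tipped over the mouth, with the ring resting on the worktop at S (318,243) and the spike raised by about 23°. That also matches the triangulated ends. I'll refit the cradle and the bar separately.

```bash
cat > fit2.py <<'E'
from fit import *
def c3(x,y): return (250+(x+.5)/6-.5,180+(y+.5)/6-.5)
picks=picks[2:6]+[(S,c3(264,326),lambda p:(-52,37,p[4])),(S,c3(140,237),lambda p:(52,37,p[4])),(S,c3(264,343),lambda p:(-52,37,0))]
def res(p): return np.concatenate([proj(f,W(p,m(p)))-np.array(q) for f,q,m in picks]+[[p[3],(p[4]-15)/6]])
r=least_squares(res,[530,20,11,0,15]); p=r.x
print(p.round(1)); print(r.fun.reshape(-1,2).round(1).tolist())
# bar: origin, yaw, tilt (spike up)
def B(b,X):
    a,t=np.radians(b[3]),np.radians(b[4]); 
    Rm=np.array([[np.cos(a),-np.sin(a),0],[np.sin(a),np.cos(a),0],[0,0,1]])@np.array([[np.cos(t),0,-np.sin(t)],[0,1,0],[np.sin(t),0,np.cos(t)]])
    return b[:3]+Rm@np.array(X,float)
bp=[(T,c2(457,295),(-73,0,10)),(S,c3(411,374),(-73,0,10)),(T,c2(416,111),(84,0,8)),(S,c3(229,147),(84,0,9)),
 (S,c3(290,178),(53,-12,16)),(T,c2(443,148),(53,-12,16)),(T,c2(409,154),(53,12,16))]
rb=least_squares(lambda b:np.concatenate([proj(f,B(b,X))-np.array(q) for f,q,X in bp]+[[(b[3]-p[2])]]),[485,8,40,11,20]); b=rb.x
print('bar',b.round(1)); print(rb.fun[:-1].reshape(-1,2).round(1).tolist())
ci=lambda X:(np.array([[np.cos(np.radians(p[2])),np.sin(np.radians(p[2]))],[-np.sin(np.radians(p[2])),np.cos(np.radians(p[2]))]])@(np.array(X[:2])-p[:2]))
for x in (-85,-31,0,85): print(x,B(b,(x,0,8)).round(1),'cradle',ci(B(b,(x,0,8))).round(1))
a=spotter.landmark_of(T,'tin')[0]['position'];m=spotter.trace(T,'tin')[0]['box'];print('tin top',onz(T,m[:2],58).round())
m=spotter.trace(T,'salt_mill')[0]['box'];print('mill',onz(T,m[:2],90).round())
print('clamp tip',tri([(S,spotter.landmark_of(S,'clamp_tip')[0]['position']),(T,spotter.landmark_of(T,'clamp_tip')[0]['position'])]))
print('hinge pred',W(p,(-6,34,51)))
E
python3 fit2.py
```

```text
[539.4  17.2  12.5   0.   16.2]
[[0.2, 1.5], [1.3, -0.9], [1.2, -0.5], [0.2, -0.1], [-0.7, 0.3], [-1.0, -0.2], [-0.7, 2.0], [0.0, 0.2]]
bar [489.6   6.5  27.8  12.2  23. ]
[[0.8, 0.9], [0.1, 0.8], [0.6, -0.3], [-0.8, -0.1], [-1.3, -0.7], [-0.1, 0.1], [0.6, 0.2]]
-85 [410.  -10.7   2. ] cradle [-132.3    0.8]
-31 [ 4.586e+02 -2.000e-01  2.300e+01] cradle [-82.6   0.5]
0 [486.5   5.8  35.1] cradle [-54.1   0.4]
85 [563.   22.4  68.3] cradle [24.2 -0. ]
tin top [377. 129.  58.]
mill [ 583. -115.   90.]
clamp tip [509.346051    95.23816698  93.76270639]
hinge pred [526.16125797  49.09016284  51.        ]
```

apply_moves(delta_pos=[[0.485,0.92,0],[0.485,0.92,0],[0.485,0.92,0],[0.485,0.92,0]], rot=[[0,0,0],[0,0,0],[0,0,0],[0,0,0]], hand=[0.6,0.6,0.6,0.6])

```text
time_s: 2.58
ee_pos: [194.8, -442.4, 213.9]
ee_rot: [-179.7, -0.1, 13.8]
force: [-0.1, 0.0, -0.5]
gripper_width: 67.5
gripper_force: 0.0
```

apply_moves(delta_pos=[[0.485,0.93,0],[0.485,0.93,0],[0.485,0.93,0],[0.485,0.93,0]], rot=[[0,0,0],[0,0,0],[0,0,0],[0,0,0]], hand=[0.6,0.6,0.6,0.6])

```text
time_s: 2.92
ee_pos: [252.9, -331.7, 214.1]
ee_rot: [-179.8, -0.1, 13.9]
force: [-1.0, -0.1, 0.5]
gripper_width: 54.9
gripper_force: 0.0
```

apply_moves(delta_pos=[[0.485,0.93,0],[0.485,0.93,0],[0.485,0.93,0],[0.485,0.93,0]], rot=[[0,0,0],[0,0,0],[0,0,0],[0,0,0]], hand=[0.6,0.6,0.6,0.6])

```text
time_s: 3.25
ee_pos: [311.7, -220.6, 214.2]
ee_rot: [-179.9, -0.1, 14.0]
force: [-0.7, -0.0, -0.5]
gripper_width: 55.0
gripper_force: 0.0
```

apply_moves(delta_pos=[[0.485,0.92,-0.42],[0.485,0.92,-0.42],[0.485,0.92,-0.42],[0.485,0.92,-0.42]], rot=[[0.028,-0.13,-0.007],[0.028,-0.13,-0.007],[0.028,-0.13,-0.007],[0.028,-0.13,-0.007]], hand=[0.6,0.6,0.6,0.6])

```text
time_s: 3.58
ee_pos: [366.7, -111.6, 161.7]
ee_rot: [179.9, -11.3, 13.1]
force: [-0.2, 0.3, -0.1]
gripper_width: 54.7
gripper_force: 0.0
```

apply_moves(delta_pos=[[0.494,0.87,-0.414],[0.494,0.87,-0.414],[0.494,0.87,-0.414],[0.494,0.87,-0.414],[0.494,0.87,-0.414]], rot=[[0.029,-0.131,-0.007],[0.029,-0.131,-0.007],[0.029,-0.131,-0.007],[0.029,-0.131,-0.007],[0.029,-0.131,-0.007]], hand=[0.5,0.5,0.5,0.5,0.5])

```text
time_s: 4.0
ee_pos: [427.3, -9.1, 113.2]
ee_rot: [179.7, -22.9, 12.7]
force: [0.3, -0.2, 0.9]
gripper_width: 45.3
gripper_force: 0.0
```

```bash
python3 - <<'E'
from h import *
s=env.state();print(s['ee_pos'].round(1),s['ee_rot'].round(1),s['qpos'].round(0))
S=grab('scene','s1.png');T=grab('top','t1.png')
P=s['ee_pos']
for f in(S,T): print(proj(f,P))
a=cv2.resize(S['pixels'][150:280,220:390],(785,600),interpolation=cv2.INTER_CUBIC)[:,:,::-1]
cv2.imwrite('pics/s1c.png',a)
E
```

```text
[427.3  -9.1 113.2] [179.7 -22.9  12.7] [ -9.   2. 132.  19.  25.  53.]
[317.72179149 210.25043293]
[303.4673429  222.29561334]
```

View pics/s1c.png

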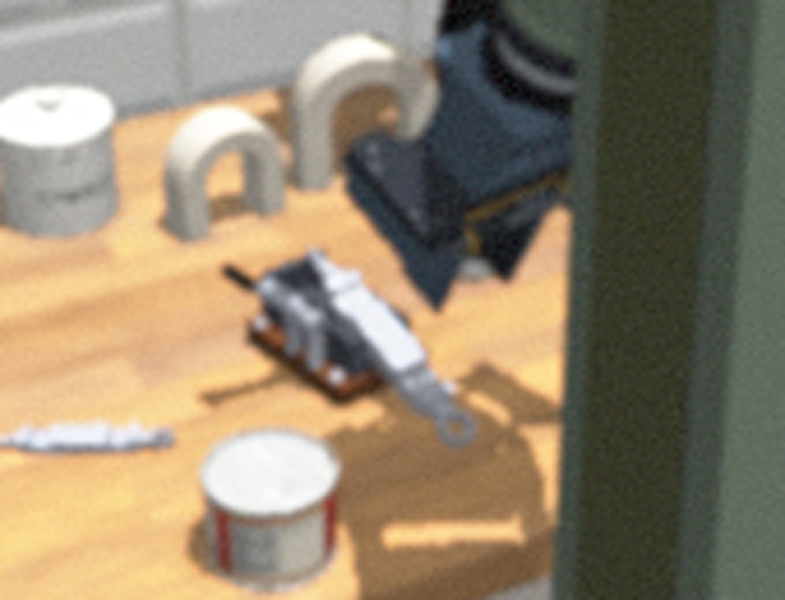

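The bar still lies tipped, with its ring at crop (457,425). The open fingers are straight above and behind it, tips at crop (440,305) and (510,278), so I'll descend along the tilted axis.

apply_moves(delta_pos=[[0.1,0.028,-0.26],[0.2,0.056,-0.52],[0.25,0.07,-0.65],[0.28,0.077,-0.71],[0.307,0.084,-0.777],[0.307,0.084,-0.777]], rot=[[0,0,0],[0,0,0],[0,0,0],[0,0,0],[0,0,0],[0,0,0]], hand=[0.65,0.65,0.65,0.65,0.65,0.65])

```text
time_s: 4.6
ee_pos: [464.6, -2.7, 20.1]
ee_rot: [179.7, -22.9, 12.2]
force: [0.2, -1.7, -0.2]
gripper_width: 59.4
gripper_force: 0.0
```

apply_moves(delta_pos=[[0,0,0],[0,0,0],[0,0,0],[0,0,0],[0,0,0],[0,0,0],[0,0,0]], rot=[[0,0,0],[0,0,0],[0,0,0],[0,0,0],[0,0,0],[0,0,0],[0,0,0]], hand=[0.35,0.3,0.2,0.2,0.2,0.2,0.2], newtons=8)

```text
time_s: 5.18
ee_pos: [463.6, 0.1, 21.0]
ee_rot: [179.8, -23.0, 12.5]
force: [-2.1, 2.3, 5.0]
gripper_width: 24.5
gripper_force: 7.9
```

apply_moves(delta_pos=[[0,0,0],[0,0,0],[-0.05,-0.01,0.12],[-0.11,-0.024,0.26],[-0.2,-0.043,0.48],[-0.28,-0.06,0.67],[-0.32,-0.07,0.8],[-0.32,-0.07,0.8]], rot=[[0,0,0],[0,0,0],[0,0,0],[0,0,0],[0,0,0],[0,0,0],[0,0,0],[0,0,0]], hand=[0.1,0.1,0.1,0.1,0.1,0.1,0.1,0.1], newtons=40)

```text
time_s: 5.85
ee_pos: [426.5, -9.4, 119.6]
ee_rot: [179.6, -23.3, 12.4]
force: [0.6, -0.0, -1.2]
gripper_width: 23.5
gripper_force: 39.5
```

```bash
python3 - <<'E'
from h import *
s=env.state();print(s['ee_pos'].round(1),s['ee_rot'].round(1),s['qpos'].round(0),s['gripper_width'],s['torque'])
S=grab('scene','s2.png');T=grab('top','t2.png')
cv2.imwrite('pics/s2c.png',np.hstack([cv2.resize(f['pixels'][a:a+130,b:b+130],(400,400),interpolation=cv2.INTER_CUBIC)[:,:,::-1] for f,a,b in ((S,130,240),(T,130,230))]))
E
```

```text
[426.5  -9.4 119.6] [179.6 -23.3  12.4] [ -9.   1. 132.  18.  26.  54.] 23.547755306232656 [-0.0146555   0.29368966  0.02214415]
```

View pics/s2c.png

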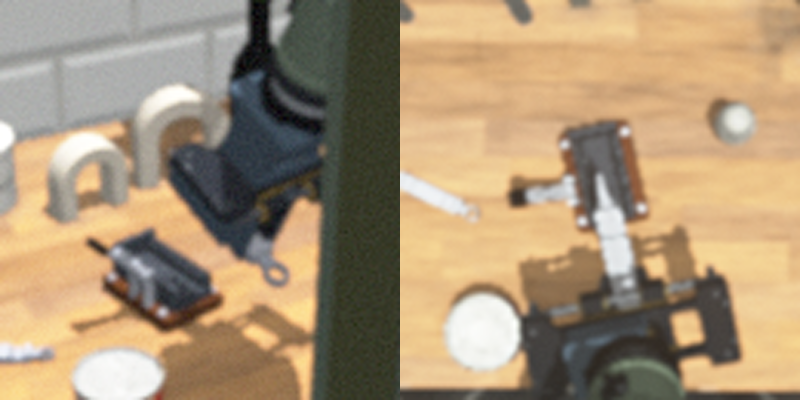

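apply_moves(delta_pos=[[0,-0.3,0.33],[0.04,-0.8,0.33],[0.04,-0.8,0.33],[0.04,-0.8,0.33],[0.04,-0.8,0.33]], rot=[[-0.058,0.264,0],[-0.058,0.264,0],[-0.058,0.264,0],[-0.058,0.264,0],[-0.058,0.264,0]], hand=[0.1,0.1,0.1,0.1,0.1])

```text
time_s: 6.37
ee_pos: [434.0, -106.0, 154.9]
ee_rot: [179.8, 0.3, 12.4]
force: [1.1, 0.4, -2.2]
gripper_width: 23.7
gripper_force: 39.7
```

apply_moves(delta_pos=[[0.04,-0.2,0],[0.04,-0.5,0],[0.04,-0.8,0],[0.04,-0.8,0],[0.04,-0.8,0],[0.04,-0.8,0],[0.04,-0.8,0],[0.04,-0.8,0]], rot=[[0,0,0.08],[0,0,0.16],[0,0,0.24],[0,0,0.32],[0,0,0.4],[0,0,0.48],[0,0,0.524],[0,0,0.524]], hand=[0.1,0.1,0.1,0.1,0.1,0.1,0.1,0.1])

```text
time_s: 7.03
ee_pos: [433.7, -199.4, 154.0]
ee_rot: [179.9, 0.2, 57.5]
force: [0.4, -0.0, -1.4]
gripper_width: 23.5
gripper_force: 39.7
```

apply_moves(delta_pos=[[0,0,0],[0,0,0],[0,0,-0.2],[0,0,-0.4],[0,0,-0.6],[0,0,-0.7],[0,0,-0.7],[0,0,-0.7]], rot=[[0,0,0.08],[0,0,0.16],[0,0,0.24],[0,0,0.32],[0,0,0.4],[0,0,0.48],[0,0,0.524],[0,0,0.524]], hand=[0.1,0.1,0.1,0.1,0.1,0.1,0.1,0.1])

```text
time_s: 7.7
ee_pos: [433.4, -199.4, 70.1]
ee_rot: [179.9, 0.1, 102.5]
force: [0.3, -0.4, -1.0]
gripper_width: 23.7
gripper_force: 39.7
```

apply_moves(delta_pos=[[0,0,-0.2],[0,0,-0.4],[0,0,-0.48],[0,0,-0.5],[0,0,-0.5]], rot=[[0,0,0],[0,0,0],[0,0,0],[0,0,0],[0,0,0]], hand=[0.1,0.1,0.1,0.1,0.1])

```text
time_s: 8.12
ee_pos: [434.8, -200.5, 11.9]
ee_rot: [179.8, 0.2, 102.4]
force: [-0.3, 0.4, -1.4]
gripper_width: 23.8
gripper_force: 39.7
```

apply_moves(delta_pos=[[0,0,-0.017],[0,0,-0.034],[0,0,-0.034]], rot=[[0,0,0],[0,0,0],[0,0,0]], hand=[0.1,0.1,0.1])

```text
time_s: 8.37
ee_pos: [435.5, -201.1, 8.7]
ee_rot: [179.7, 0.3, 102.4]
force: [0.3, -0.9, -1.2]
gripper_width: 23.6
gripper_force: 39.7
```

apply_moves(delta_pos=[[0,0,-0.013],[0,0,-0.026],[0,0,-0.026]], rot=[[0,0,0],[0,0,0],[0,0,0]], hand=[0.1,0.1,0.1])

```text
time_s: 8.62
ee_pos: [435.0, -200.9, 5.1]
ee_rot: [179.7, 0.3, 102.5]
force: [-0.0, -0.0, -1.1]
gripper_width: 23.9
gripper_force: 39.7
```

```bash
python3 - <<'E'
from h import *
s=env.state();print(s['ee_pos'].round(1),s['force'].round(1),s['torque'].round(2))
S=grab('scene','s3.png');T=grab('top','t3.png')
cv2.imwrite('pics/s3c.png',np.hstack([cv2.resize(f['pixels'][a:a+100,b:b+100],(400,400),interpolation=cv2.INTER_CUBIC)[:,:,::-1] for f,a,b in ((S,180,310),(T,160,300))]))
print(proj(S,s['ee_pos']),proj(T,s['ee_pos']))
E
```

```text
[ 435.  -200.9    5.1] [-0.  -0.  -1.1] [-0.04 -0.11 -0.05]
[370.99875957 223.8416942 ] [365.99997722 220.16197716]
```

View pics/s3c.png

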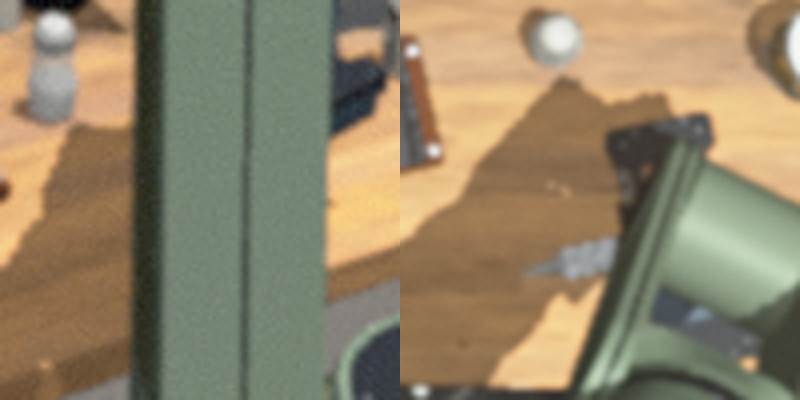

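The scene camera is blocked by the arm. The top view shows the spike pointing left with its tip at (331,228) and the bar still held, so I'll keep lowering until contact.

apply_moves(delta_pos=[[0,0,-0.01],[0,0,-0.018],[0,0,-0.018]], rot=[[0,0,0],[0,0,0],[0,0,0]], hand=[0.1,0.1,0.1])

```text
time_s: 8.97
ee_pos: [435.1, -201.0, 3.0]
ee_rot: [179.7, 0.3, 102.5]
force: [-0.5, -0.7, 1.7]
gripper_width: 23.4
gripper_force: 39.8
```

```bash
python3 - <<'E'
from h import *
T=grab('top')
print(proj(T,(411,-91.5,10)),onz(T,(330.75,228),10))
E
```

```text
[331.13471531 227.49597968] [409.41557861 -90.31015944  10.        ]
```

apply_moves(delta_pos=[[0,0,-0.008],[0,0,-0.008]], rot=[[0,0,0],[0,0,0]], hand=[0.1,0.1])

```text
time_s: 9.18
ee_pos: [435.0, -200.9, 2.6]
ee_rot: [179.7, 0.3, 102.5]
force: [-0.4, -1.1, 7.3]
gripper_width: 23.5
gripper_force: 39.9
```

apply_moves(delta_pos=[[0,0,0.004],[0,0,0.008],[0,0,0.008],[-0.03,0.15,0.01],[-0.06,0.3,0.01],[-0.098,0.448,0.01],[-0.098,0.448,0.01],[-0.098,0.448,0.01]], rot=[[0,0,0],[0,0,0],[0,0,0],[0,0,0],[0,0,0],[0,0,0],[0,0,0],[0,0,0]], hand=[0.5,0.5,0.5,0.5,0.5,0.5,0.5,0.5], newtons=10)

```text
time_s: 9.85
ee_pos: [423.2, -146.8, 3.1]
ee_rot: [179.7, 0.3, 102.6]
force: [-0.0, -0.3, -0.4]
gripper_width: 45.9
gripper_force: 0.0
```

apply_moves(delta_pos=[[0,0,0],[0,0,0],[0,0,0],[0,0,0],[0,0,0],[0,0,0],[0,0,0]], rot=[[0,0,0],[0,0,0],[0,0,0],[0,0,0],[0,0,0],[0,0,0],[0,0,0]], hand=[0.1,0.1,0.1,0.1,0.1,0.1,0.1])

```text
time_s: 10.43
ee_pos: [423.4, -147.4, 3.1]
ee_rot: [179.7, 0.3, 102.5]
force: [0.4, -0.8, -0.2]
gripper_width: 24.3
gripper_force: 10.0
```

apply_moves(delta_pos=[[0,0,0],[0,0,0],[0,0,0.1],[0,0,0.3],[0,0,0.6],[0,0,0.9],[0,0,0.97],[0,0,0.97]], rot=[[0,0,0],[0,0,0],[0,0,0],[0,0,0],[0,0,0],[0,0,0],[0,0,0],[0,0,0]], hand=[0.05,0.05,0.05,0.05,0.05,0.05,0.05,0.05], newtons=40)

```text
time_s: 11.1
ee_pos: [424.9, -147.6, 122.0]
ee_rot: [179.4, 0.5, 102.5]
force: [-0.0, -0.0, -2.1]
gripper_width: 23.6
gripper_force: 40.0
```

apply_moves(delta_pos=[[0,0,0.2],[0,0,0.2],[0,0.1,0.2],[0,0.2,0.2],[0,0.3,0.2],[0,0.4,0.2],[0,0.4,0.2],[0,0.4,0.2]], rot=[[0,0,0.08],[0,0,0.16],[0,0,0.24],[0,0,0.32],[0,0,0.4],[0,0,0.48],[0,0,0.524],[0,0,0.524]], hand=[0.05,0.05,0.05,0.05,0.05,0.05,0.05,0.05])

```text
time_s: 11.77
ee_pos: [421.7, -98.2, 141.5]
ee_rot: [179.8, 0.0, 147.6]
force: [0.8, 0.1, -1.5]
gripper_width: 23.5
gripper_force: 40.0
```

apply_moves(delta_pos=[[0.05,0.1,0],[0.1,0.2,0],[0.1,0.35,0],[0.2,0.5,0],[0.25,0.65,0],[0.27,0.8,0],[0.27,0.82,0],[0.27,0.82,0]], rot=[[0,0,0.08],[0,0,0.16],[0,0,0.24],[0,0,0.32],[0,0,0.4],[0,0,0.48],[0,0,0.523],[0,0,0.523]], hand=[0.05,0.05,0.05,0.05,0.05,0.05,0.05,0.05])

```text
time_s: 12.43
ee_pos: [454.8, 0.0, 142.0]
ee_rot: [179.7, 0.1, -167.5]
force: [-0.1, -0.4, -1.2]
gripper_width: 23.6
gripper_force: 40.0
```

```bash
python3 - <<'E'
from h import *
s=env.state();p=s['ee_pos'];print(p.round(1),s['ee_rot'].round(1),s['qpos'].round(0),s['torque'].round(2))
T=grab('top','t4.png');S=grab('scene','s4.png')
cv2.imwrite('pics/s4c.png',np.hstack([cv2.resize(f['pixels'][a:a+100,b:b+100],(400,400),interpolation=cv2.INTER_CUBIC)[:,:,::-1] for f,a,b in ((S,160,250),(T,140,250))]))
d=np.array([np.cos(np.radians(12.4)),np.sin(np.radians(12.4)),0])
ring=p+113*d+[0,0,5]; print('ring pred T',proj(T,ring),'S',proj(S,ring))
for f in (T,S):
  print([(np.round(x['position'],1).tolist(),round(x['score'],2)) for x in spotter.landmark_of(f,'ring_end')])
E
```

```text
[454.8   0.  142. ] [ 1.797e+02  1.000e-01 -1.675e+02] [  -2.   11.  111.    0.   58. -104.] [ 0.05 -0.05 -0.06]
ring pred T [291.62004668 172.95329657] S [285.17116405 180.49230889]
[([290.8, 170.6], 0.52), ([254.1, 198.6], 0.51), ([285.7, 194.4], 0.21)]
[([257.3, 244.5], 0.57), ([290.4, 179.2], 0.47), ([286.5, 217.8], 0.38)]
```

View pics/s4c.png

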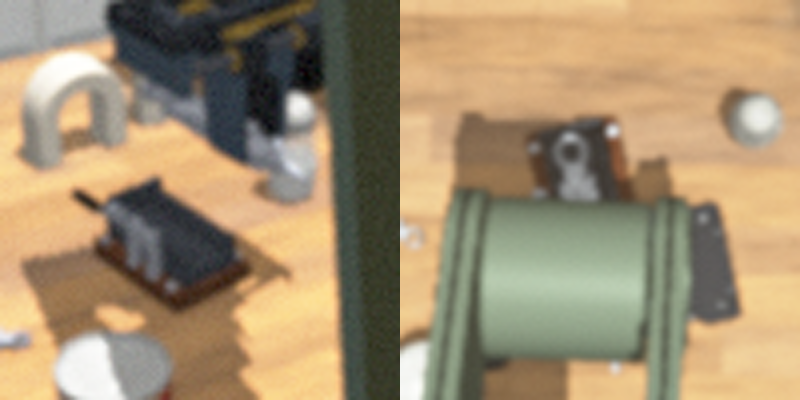

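apply_moves(delta_pos=[[0.075,0.002,-0.2],[0.075,0.002,-0.45],[0.075,0.002,-0.65],[0.075,0.002,-0.72],[0.075,0.002,-0.72],[0.075,0.002,-0.72]], rot=[[0,0,0],[0,0,0],[0,0,0],[0,0,0],[0,0,0],[0,0,0]], hand=[0.05,0.05,0.05,0.05,0.05,0.05])

```text
time_s: 13.13
ee_pos: [465.0, -0.9, 57.5]
ee_rot: [179.7, 0.3, -167.6]
force: [0.3, 0.0, -0.6]
gripper_width: 23.7
gripper_force: 40.0
```

apply_moves(delta_pos=[[0,0,-0.03],[0,0,-0.06],[0,0,-0.08],[0,0,-0.08]], rot=[[0,0,0],[0,0,0],[0,0,0],[0,0,0]], hand=[0.05,0.05,0.05,0.05])

```text
time_s: 13.47
ee_pos: [464.7, -0.5, 47.7]
ee_rot: [179.7, 0.3, -167.6]
force: [-0.0, 0.2, -0.9]
gripper_width: 23.6
gripper_force: 40.0
```

apply_moves(delta_pos=[[0,0.007,-0.03],[0,0.007,-0.06],[0,0.007,-0.06]], rot=[[0,0,0],[0,0,0],[0,0,0]], hand=[0.05,0.05,0.05])

```text
time_s: 13.72
ee_pos: [465.2, 1.2, 41.2]
ee_rot: [179.7, 0.4, -167.6]
force: [-2.8, 3.0, 7.6]
gripper_width: 23.3
gripper_force: 40.0
```

apply_moves(delta_pos=[[0,0,-0.02],[0,0,-0.04],[0,0,-0.04]], rot=[[0,0,0],[0,0,0],[0,0,0]], hand=[0.05,0.05,0.05])

```text
time_s: 13.97
ee_pos: [464.9, 1.8, 35.7]
ee_rot: [179.6, 0.4, -167.5]
force: [-0.9, 6.8, 1.4]
gripper_width: 23.7
gripper_force: 40.0
```

apply_moves(delta_pos=[[-0.003,0.016,0],[-0.003,0.016,-0.01],[-0.003,0.016,-0.022],[-0.003,0.016,-0.022]], rot=[[0,0,0],[0,0,0],[0,0,0],[0,0,0]], hand=[0.05,0.05,0.05,0.05])

```text
time_s: 14.3
ee_pos: [464.1, 2.2, 32.5]
ee_rot: [179.7, 0.2, -167.6]
force: [-0.6, 0.6, -0.8]
gripper_width: 23.4
gripper_force: 39.9
```

apply_moves(delta_pos=[[0,0,-0.008],[0,0,-0.014],[0,0,-0.014]], rot=[[0,0,0],[0,0,0],[0,0,0]], hand=[0.05,0.05,0.05])

```text
time_s: 14.55
ee_pos: [464.2, 2.2, 31.9]
ee_rot: [179.7, 0.3, -167.6]
force: [-2.5, 1.4, 7.1]
gripper_width: 23.5
gripper_force: 39.9
```

apply_moves(delta_pos=[[0.016,0.004,0.005],[0.033,0.007,0.005],[0.049,0.011,0.005],[0.049,0.011,0.005]], rot=[[0,0,0],[0,0,0],[0,0,0],[0,0,0]], hand=[0.05,0.05,0.05,0.05])

```text
time_s: 14.88
ee_pos: [467.3, 3.0, 32.1]
ee_rot: [179.7, -0.1, -167.5]
force: [-8.0, -2.4, 11.8]
gripper_width: 23.6
gripper_force: 39.9
```

apply_moves(delta_pos=[[0,0,0.008],[0.01,0.002,0.008],[0.025,0.005,0.008],[0.025,0.005,0.008]], rot=[[0,0,0],[0,0,0],[0,0,0],[0,0,0]], hand=[0.05,0.05,0.05,0.05])

```text
time_s: 15.22
ee_pos: [468.0, 3.3, 32.2]
ee_rot: [179.7, -0.4, -167.5]
force: [-11.8, -4.1, 11.2]
gripper_width: 23.6
gripper_force: 39.9
```

```bash
python3 - <<'E'
from h import *
s=env.state();p=s['ee_pos'];print(p.round(1),s['torque'].round(2))
T=grab('top','t5.png');S=grab('scene','s5.png')
d=np.array([np.cos(np.radians(12.5)),np.sin(np.radians(12.5)),0])
for n,X in (('ring',p+113*d+[0,0,5]),('spike',p-57*d+[0,0,5]),('stop',np.array([539.4,17.2,38])+44*d),('stoptop',np.array([539.4,17.2,52])+44*d)):
  print(n,X.round(1),'T',proj(T,X).round(1),'S',proj(S,X).round(1))
for q in ('spike_tip','ring_end','cradle_stop'):
 for f in (T,S):
  print(q,[(np.round(x['position'],1).tolist(),round(x['score'],2)) for x in spotter.landmark_of(f,q)])
cv2.imwrite('pics/s5c.png',np.hstack([cv2.resize(f['pixels'][a:a+66,b:b+66],(400,400),interpolation=cv2.INTER_CUBIC)[:,:,::-1] for f,a,b in ((S,190,260),(T,155,265))]))
E
```

```text
[468.    3.3  32.2] [-0.61  1.73 -0.11]
ring [578.3  27.8  37.2] T [293.1 172.9] S [283.3 210.7]
spike [412.3  -9.   37.2] T [304.4 227. ] S [319.8 235.9]
stop [582.4  26.7  38. ] T [293.5 171.5] S [283.  209.8]
stoptop [582.4  26.7  52. ] T [293.1 171. ] S [282.9 205.9]
spike_tip [([224.7, 180.7], 0.47)]
spike_tip [([214.1, 245.4], 0.76), ([318.4, 237.2], 0.55)]
ring_end [([255.1, 198.2], 0.58), ([293.3, 173.9], 0.51)]
ring_end [([285.7, 209.7], 0.44)]
cradle_stop [([291.1, 175.8], 0.66)]
cradle_stop [([283.8, 212.6], 0.87), ([276.6, 267.8], 0.15)]
```

View pics/s5c.png

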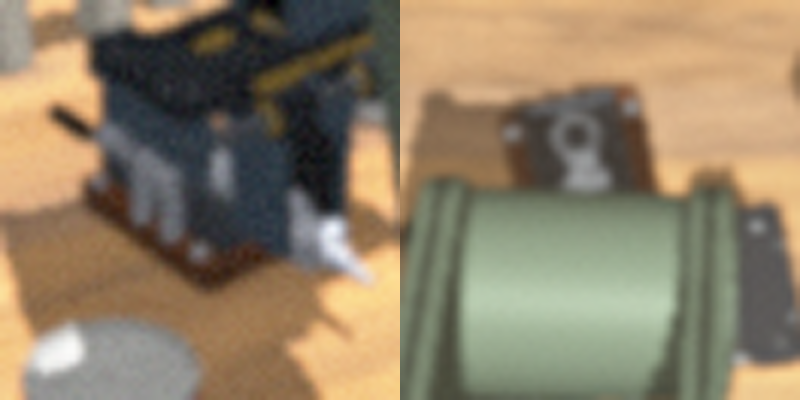

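apply_moves(delta_pos=[[0.012,0.003,0.012],[0.025,0.005,0.018],[0.025,0.005,0.018]], rot=[[0,0,0],[0,0,0],[0,0,0]], hand=[0.05,0.05,0.05])

```text
time_s: 15.87
ee_pos: [467.9, 3.7, 32.9]
ee_rot: [179.6, -0.8, -167.5]
force: [-14.1, -6.8, 3.0]
gripper_width: 23.8
gripper_force: 40.0
```

apply_moves(delta_pos=[[-0.018,-0.006,-0.01],[-0.035,-0.012,-0.022],[-0.035,-0.012,-0.022]], rot=[[0,0,0],[0,0,0],[0,0,0]], hand=[0.05,0.05,0.05])

```text
time_s: 16.12
ee_pos: [468.0, 3.3, 32.2]
ee_rot: [179.6, -0.2, -167.6]
force: [-10.4, 0.4, 10.6]
gripper_width: 23.3
gripper_force: 39.9
```

apply_moves(delta_pos=[[-0.01,-0.002,0.004],[-0.02,-0.004,0.006],[-0.02,-0.004,0.006]], rot=[[0,0,0],[0,0,0],[0,0,0]], hand=[0.05,0.05,0.05])

```text
time_s: 16.37
ee_pos: [468.0, 3.0, 32.3]
ee_rot: [179.7, 0.1, -167.5]
force: [-4.3, 0.9, -0.9]
gripper_width: 23.6
gripper_force: 39.9
```

apply_moves(delta_pos=[[0,0,0],[0,0,0],[0,0,0],[0,0,0],[0,0,0]], rot=[[0,0,0],[0,0,0],[0,0,0],[0,0,0],[0,0,0]], hand=[0.3,0.4,0.5,0.55,0.55], newtons=10)

```text
time_s: 16.78
ee_pos: [470.4, 2.8, 33.2]
ee_rot: [179.7, 0.4, -167.6]
force: [0.0, 0.1, -0.5]
gripper_width: 49.4
gripper_force: 0.0
```

```bash
python3 - <<'E'
from h import *
s=env.state();p=s['ee_pos'];print(p.round(1),s['ee_rot'].round(1),s['force'].round(1))
T=grab('top','t6.png');S=grab('scene','s6.png')
a,b=cv2.imread('pics/t5.png'),cv2.imread('pics/s5.png')
for n in ('s5','s6'):
  im=cv2.imread(f'pics/{n}.png'); print(n,[(np.round(x['position'],1).tolist(),round(x['score'],2)) for x in spotter.landmark_of(S,'spike_tip')] if n=='s6' else '')
w=np.vstack([np.hstack([cv2.resize(cv2.imread(f'pics/{n}.png')[y:y+50,x:x+66],(396,300),interpolation=cv2.INTER_CUBIC) for n,y,x in ((f's{k}',205,275),(f't{k}',155,265))]) for k in (5,6)])
cv2.imwrite('pics/c6.png',w)
E
```

```text
[470.4   2.8  33.2] [ 179.7    0.4 -167.6] [ 0.   0.1 -0.5]
s5 
s6 [([319.2, 237.9], 0.63)]
```

View pics/c6.png

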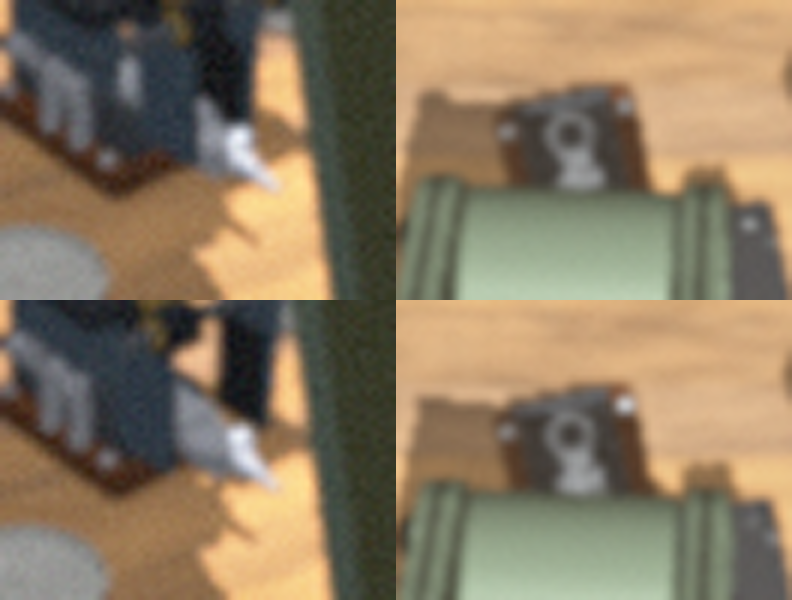

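The spike tip is at the same pixel before and after release (S about (319,237)), so the bar stays flat and home. I'll retract upward, close the fingers and go round to the +y side of the clamp.

apply_moves(delta_pos=[[0,0,0.1],[0,0,0.3],[0,0,0.6],[0,0,0.95],[0,0,0.95]], rot=[[0,0,0],[0,0,0],[0,0,0],[0,0,0],[0,0,0]], hand=[0.55,0.55,0.55,0.5,0.4])

```text
time_s: 17.35
ee_pos: [474.5, 2.8, 154.1]
ee_rot: [179.9, 1.1, -167.5]
force: [1.7, -0.4, 0.3]
gripper_width: 41.4
gripper_force: 0.0
```

apply_moves(delta_pos=[[0.1,0.3,0.1],[0.2,0.6,0.1],[0.29,1.0,0.1],[0.29,1.0,0.1],[0.29,1.0,0.1]], rot=[[0,0,0],[0,0,0],[0,0,0],[0,0,0],[0,0,0]], hand=[0.2,0.0,0.0,0.0,0.0])

```text
time_s: 17.77
ee_pos: [504.8, 125.0, 158.7]
ee_rot: [179.7, 0.3, -167.3]
force: [0.0, -0.0, -0.8]
gripper_width: 8.3
gripper_force: 0.0
```

```bash
python3 - <<'E'
from h import *
s=env.state();p=s['ee_pos'];print(p.round(1),s['ee_rot'].round(1),s['qpos'].round(0),s['gripper_width'])
T=grab('top','t7.png');S=grab('scene','s7.png')
c3=lambda X:np.array([535.5,17.5,0])+np.array([.9763*X[0]-.2164*X[1],.2164*X[0]+.9763*X[1],X[2]])
for n,q,X in (('cradle','cradle',(0,0,0)),('stop','cradle_stop',(44,0,38)),('spike','spike_tip',(-126,0,38)),('ring','ring_end',(44,0,38)),('hinge','clamp_hinge',(-6,34,51)),('tip','clamp_tip',(-6,34+47,97.4))):
  for f,k in((T,'T'),(S,'S')): print(n,k,proj(f,c3(X)).round(1),[(np.round(x['position'],1).tolist(),round(x['score'],2)) for x in spotter.landmark_of(f,q)][:3])
E
```

```text
[504.8 125.  158.7] [ 179.7    0.3 -167.3] [ 12.  16. 102.   0.  62. -90.] 8.345718517781384
cradle T [297.  187.7] []
cradle S [292.5 227. ] [([292.9, 227.5], 0.57)]
stop T [293.3 172.8] [([291.9, 174.2], 0.83)]
stop S [283.5 210.4] [([285.2, 210.5], 0.86)]
spike T [304.7 226.9] [([305.3, 227.1], 0.73)]
spike S [320.  235.6] [([317.9, 239.1], 0.89), ([219.8, 245.1], 0.58), ([287.0, 221.5], 0.26)]
ring T [293.3 172.8] [([294.5, 168.5], 0.62)]
ring S [283.5 210.4] [([283.1, 206.5], 0.87), ([255.1, 243.9], 0.7)]
hinge T [285.5 190.6] [([288.5, 189.7], 0.95)]
hinge S [284.2 217.6] [([285.8, 218.3], 0.65), ([304.5, 226.9], 0.6)]
tip T [268.3 192.8] [([183.2, 176.4], 0.2)]
tip S [270.2 209.6] [([269.0, 208.7], 0.55)]
```

```bash
python3 - <<'E'
from h import *
def near(f,q,p):
  L=[np.array(x['position']) for x in spotter.landmark_of(f,q)]
  L=[l for l in L if np.linalg.norm(l-p)<12]; return L[0] if L else None
T=grab('top','t8.png');S=grab('scene','s8.png')
for q,pt,ps in (('spike_tip',(305,227),(320,236)),('ring_end',(293,172),(283,208)),('cradle_stop',(293,173),(284,210)),('opener_bar',(299,200),(301,224)),('clamp_hinge',(287,190),(285,218))):
  a,b=near(T,q,pt),near(S,q,ps); print(q,a,b, tri([(T,a),(S,b)]).round(1) if a is not None and b is not None else '')
for f,y,x,n in ((T,150,265,'t'),(S,195,265,'s')):
  g=cv2.cvtColor(f['pixels'],cv2.COLOR_RGB2GRAY)
# bright bar pixels near spike in S
m=max((d for d in spotter.trace(S,'opener_bar')),key=lambda d:d['mask'].sum()); v,u=np.nonzero(m['mask']); print('S bar', u.min(),u.max(),v.min(),v.max(), [u[v==v.max()].mean(), u[v==v.min()].mean(), v[u==u.max()].mean()])
m=max((d for d in spotter.trace(T,'opener_bar')),key=lambda d:d['mask'].sum()); v,u=np.nonzero(m['mask']); print('T bar', u.min(),u.max(),v.min(),v.max())
c3=lambda X:np.array([535.5,17.5,0])+np.array([.9763*X[0]-.2164*X[1],.2164*X[0]+.9763*X[1],X[2]])
for th in (0,5,10,15,20):
  t=np.radians(th); piv=np.array([-44,30]) 
  def bp(x,z): # bar coords along cradle (ring in), rotate about mouth edge, ring up
    dx,dz=-41-x+44,z; return c3((-44+dx*np.cos(t)-dz*np.sin(t),0,30+dx*np.sin(t)+dz*np.cos(t)))
  print(th,'spike',proj(T,bp(85,8)).round(1),proj(S,bp(85,8)).round(1),'ring',proj(T,bp(-85,8)).round(1),proj(S,bp(-85,8)).round(1))
E
```

```text
spike_tip [305.6 227.9] [321.7 238.6] [409.1 -12.8  28.8]
ring_end [293.9 169.2] [286.5 208.6] [586.6  19.9  38.8]
cradle_stop [292.2 176. ] [284.6 212.7] [568.1  29.4  36.4]
opener_bar [304.3 199.1] [302.1 224.3] [500.6  -3.   24.2]
clamp_hinge [288.7 192.9] [287.2 218.9] [516.4  41.1  47.4]
S bar 262 293 243 278 [np.float64(278.0), np.float64(277.5), np.float64(259.0)]
T bar 292 306 179 223
0 spike [304.7 226.9] [320.  235.6] ring [293.3 172.8] [283.5 210.4]
5 spike [304.8 227. ] [320.1 237.7] ring [293.2 172.8] [283.6 208.4]
10 spike [304.9 226.9] [320.  239.8] ring [293.2 173.1] [283.9 206.5]
15 spike [304.9 226.6] [319.7 241.7] ring [293.2 173.6] [284.3 204.8]
20 spike [304.9 226.1] [319.3 243.4] ring [293.2 174.3] [284.8 203.2]
```

```bash
python3 - <<'E'
import cv2,numpy as np
def mt(a,b,x,y,w,h,mrg=6):
    A=cv2.imread(f'pics/{a}.png');B=cv2.imread(f'pics/{b}.png')
    A=cv2.resize(A[y:y+h,x:x+w],None,fx=4,fy=4,interpolation=cv2.INTER_CUBIC)
    B=cv2.resize(B[y-mrg:y+h+mrg,x-mrg:x+w+mrg],None,fx=4,fy=4,interpolation=cv2.INTER_CUBIC)
    r=cv2.matchTemplate(B,A,cv2.TM_CCOEFF_NORMED);_,m,_,l=cv2.minMaxLoc(r)
    return (l[0]/4-mrg,l[1]/4-mrg,round(m,2))
for b in ('s6','s7','s8'): print('spike',b,mt('s5',b,309,225,14,13))
for b in ('t6','t7','t8'): print('ring',b,mt('t5',b,286,168,16,16))
for a,n in (('s8','S'),):
    A=cv2.imread(f'pics/{a}.png')[:,:,::-1].mean(2)
    # print brightness along vertical slice below/around exposed bar
    print(A[222:246,300:326:2].astype(int))
E
```

```text
spike s6 (0.25, -0.25, 0.96)
spike s7 (0.25, -0.25, 0.61)
spike s8 (0.25, -0.25, 0.61)
ring t6 (0.0, 0.0, 0.99)
ring t7 (-0.25, -0.75, 0.79)
ring t8 (-0.25, -0.75, 0.78)
[[236 245 244 244 240 222 191 189 195 200 196 201 202]
 [192 241 247 247 243 225 196 196 198 200 202 202 203]
 [135 221 243 241 230 221 204 196 201 201 199 198 198]
 [112 171 233 229 220 231 222 204 205 198 197 194 198]
 [ 99 134 186 218 233 243 233 227 218 196 193 189 192]
 [ 83 108 149 229 245 246 239 240 224 192 188 192 196]
 [ 62  95 126 223 245 249 241 237 214 190 197 198 200]
 [ 60  75 105 177 231 245 232 228 219 196 194 202 196]
 [ 54  64  79 126 181 209 198 227 227 202 201 199 198]
 [ 52  49  54 103 131 148 165 217 231 218 199 197 197]
 [ 50  46  56 123 134 119 138 182 229 230 203 197 201]
 [ 51  54  81 143 161 140 145 155 201 234 214 206 204]
 [ 64  80  98 131 173 169 178 174 185 220 221 205 208]
 [ 84 102 110 115 151 177 195 197 189 198 220 210 207]
 [137 117 112 113 131 158 194 200 200 201 210 208 207]
 [174 140 115 118 118 135 183 202 204 204 204 207 207]
 [196 181 129 118 121 119 165 202 206 208 206 209 207]
 [202 197 158 121 122 120 143 197 207 208 207 207 205]
 [204 207 187 151 128 128 134 196 206 207 205 204 202]
 [208 208 199 187 167 152 128 176 204 206 202 201 200]
 [209 209 209 205 193 182 145 154 190 200 199 200 198]
 [207 209 207 208 205 200 168 149 169 194 199 199 201]
 [212 208 208 205 204 202 197 174 162 192 200 199 195]
 [208 205 205 200 200 198 200 197 179 193 198 198 193]]
```

apply_moves(delta_pos=[[0,0.04,-0.2],[0,0.05,-0.4],[0,0.05,-0.55],[0,0.05,-0.61],[0,0.05,-0.61]], rot=[[0,0,0],[0,0,0],[0,0,0],[0,0,0],[0,0,0]], hand=[0,0,0,0,0])

```text
time_s: 19.58
ee_pos: [503.2, 128.6, 84.3]
ee_rot: [179.7, 0.1, -167.6]
force: [0.1, 0.4, -0.1]
gripper_width: 0.5
gripper_force: 0.0
```

apply_moves(delta_pos=[[0.02,-0.09,0],[0.04,-0.18,0],[0.06,-0.27,0],[0.08,-0.36,0],[0.1,-0.45,0],[0.115,-0.54,0],[0.115,-0.54,0]], rot=[[0,0,0],[0,0,0],[0,0,0],[0,0,0],[0,0,0],[0,0,0],[0,0,0]], hand=[0,0,0,0,0,0,0])

```text
time_s: 20.17
ee_pos: [518.8, 61.6, 86.2]
ee_rot: [179.8, 0.3, -167.7]
force: [0.6, 0.1, 0.2]
gripper_width: 0.7
gripper_force: 0.0
```

apply_moves(delta_pos=[[0.02,-0.09,0],[0.045,-0.18,0],[0.065,-0.265,0]], rot=[[0,0,0],[0,0,0],[0,0,0]], hand=[0,0,0])

```text
time_s: 20.42
ee_pos: [525.9, 31.3, 85.5]
ee_rot: [179.7, 0.2, -167.5]
force: [-1.1, 0.7, 0.3]
gripper_width: 0.8
gripper_force: 0.5
```

```bash
python3 - <<'E'
from h import *
s=env.state();print(s['ee_pos'].round(1),s['force'].round(1))
T=grab('top','t9.png');S=grab('scene','s9.png')
h=np.array([522.3,49.4,51])
for ph in (2.3,1.57,1.2,.8,.5): 
  X=h+66*np.array([.2164*np.cos(ph),-.9763*np.cos(ph),np.sin(ph)]); print(ph,proj(T,X).round(1),proj(S,X).round(1))
for f in (T,S): print([(np.round(x['position'],1).tolist(),round(x['score'],2)) for x in spotter.landmark_of(f,'clamp_tip')])
E
```

```text
[525.9  31.3  85.5] [-1.1  0.7  0.3]
2.3 [269.2 192.5] [271.1 208.4]
1.57 [283.5 189. ] [283.6 198.1]
1.2 [291.7 187.4] [290.4 196.8]
0.8 [299.4 186.2] [296.5 198.6]
0.5 [303.7 185.8] [299.7 201.8]
[]
[([299.2, 197.8], 0.39)]
```

apply_moves(delta_pos=[[0.013,-0.06,-0.03],[0.025,-0.1,-0.08],[0.03,-0.12,-0.13],[0.03,-0.12,-0.13]], rot=[[0,0,0],[0,0,0],[0,0,0],[0,0,0]], hand=[0,0,0,0])

```text
time_s: 20.95
ee_pos: [528.9, 17.3, 68.8]
ee_rot: [179.7, 0.1, -167.6]
force: [1.1, 0.9, 0.4]
gripper_width: 0.4
gripper_force: 0.0
```

apply_moves(delta_pos=[[0,0.02,0.1],[0,0.02,0.28],[0.03,-0.15,0.28],[0.058,-0.265,0.28],[0.058,-0.265,0.28]], rot=[[0,0,0],[0,0,0],[0,0,0],[0,0,0],[0,0,0]], hand=[0,0,0,0,0])

```text
time_s: 21.37
ee_pos: [537.3, -15.6, 104.0]
ee_rot: [179.8, 0.3, -167.6]
force: [-0.1, 0.2, 0.5]
gripper_width: 0.8
gripper_force: 0.0
```

apply_moves(delta_pos=[[0,0,-0.07],[0,0,-0.14],[0,0,-0.2],[0,0,-0.25],[0,0,-0.25]], rot=[[0,0,0],[0,0,0],[0,0,0],[0,0,0],[0,0,0]], hand=[0,0,0,0,0])

```text
time_s: 21.78
ee_pos: [535.2, -13.4, 71.8]
ee_rot: [179.7, 0.1, -167.5]
force: [0.2, -0.7, 0.3]
gripper_width: 0.7
gripper_force: 0.0
```

apply_moves(delta_pos=[[0,0,-0.04],[0,0,-0.08],[0,0,-0.1],[0,0,-0.1]], rot=[[0,0,0],[0,0,0],[0,0,0],[0,0,0]], hand=[0,0,0,0])

```text
time_s: 22.12
ee_pos: [536.2, -13.8, 61.2]
ee_rot: [179.7, 0.2, -167.5]
force: [-0.3, -0.3, 0.4]
gripper_width: 0.4
gripper_force: 0.0
```

apply_moves(delta_pos=[[0,0,-0.015],[0,0,-0.03],[0,0,-0.03]], rot=[[0,0,0],[0,0,0],[0,0,0]], hand=[0,0,0])

```text
time_s: 22.37
ee_pos: [536.5, -13.9, 58.1]
ee_rot: [179.7, 0.3, -167.6]
force: [0.0, 0.4, 0.6]
gripper_width: 0.2
gripper_force: 0.0
```

apply_moves(delta_pos=[[0,0,-0.015],[0,0,-0.03],[0,0,-0.03]], rot=[[0,0,0],[0,0,0],[0,0,0]], hand=[0,0,0])

```text
time_s: 22.62
ee_pos: [536.8, -14.0, 55.6]
ee_rot: [179.7, 0.3, -167.5]
force: [-0.8, -1.3, 5.7]
gripper_width: 0.6
gripper_force: 3.2
```

apply_moves(delta_pos=[[0,0,-0.02],[0,0,-0.04],[0,0,-0.04],[0,0,-0.04]], rot=[[0,0,0],[0,0,0],[0,0,0],[0,0,0]], hand=[0,0,0,0])

```text
time_s: 22.95
ee_pos: [537.1, -14.0, 54.7]
ee_rot: [179.8, 0.4, -167.5]
force: [-9.4, 0.7, 33.6]
gripper_width: 0.4
gripper_force: 16.8
```

apply_moves(delta_pos=[[0,0,0.1],[0,0,0.3],[0,0,0.6],[0,0,0.9],[0,0,0.9]], rot=[[0,0,0],[0,0,0],[0,0,0],[0,0,0],[0,0,0]], hand=[0,0,0,0,0])

```text
time_s: 23.37
ee_pos: [540.9, -14.1, 164.8]
ee_rot: [179.9, 1.0, -167.6]
force: [0.7, 0.3, -0.5]
gripper_width: 0.5
gripper_force: 0.0
```

apply_moves(delta_pos=[[-0.1,-0.2,0.1],[-0.3,-0.5,0.2],[-0.5,-0.9,0.3],[-0.5,-0.9,0.3],[-0.5,-0.9,0.3]], rot=[[0,0,0],[0,0,0],[0,0,0],[0,0,0],[0,0,0]], hand=[0,0,0,0,0])

```text
time_s: 23.78
ee_pos: [475.4, -124.5, 194.6]
ee_rot: [179.8, 0.3, -167.8]
force: [-0.4, 0.4, 0.7]
gripper_width: 0.7
gripper_force: 0.0
```

apply_moves(delta_pos=[[-0.1,-0.3,0],[-0.3,-0.6,0],[-0.5,-1,0],[-0.5,-1,0],[-0.5,-1,0]], rot=[[0,0,0],[0,0,0],[0,0,0],[0,0,0],[0,0,0]], hand=[0,0,0,0,0])

```text
time_s: 24.2
ee_pos: [415.7, -243.7, 193.1]
ee_rot: [179.7, 0.2, -167.8]
force: [0.1, -0.2, 0.0]
gripper_width: 0.5
gripper_force: 0.0
```

```bash
python3 - <<'E'
from h import *
s=env.state();print(s['ee_pos'].round(1),s['force'].round(1))
T=grab('top','t10.png');S=grab('scene','s10.png')
h=np.array([522.3,49.4,51]);c3=lambda X:np.array([535.5,17.5,0])+np.array([.9763*X[0]-.2164*X[1],.2164*X[0]+.9763*X[1],X[2]])
for ph in (0.1,0):
  X=h+66*np.array([.2164*np.cos(ph),-.9763*np.cos(ph),np.sin(ph)]); print(ph,proj(T,X).round(1),proj(S,X).round(1))
print('pred home spike',proj(T,c3((-126,0,38))),proj(S,c3((-126,0,38))))
P={}
for q in('clamp_tip','spike_tip','ring_end','cradle_stop','cradle'):
  for f in (T,S): print(q,[(np.round(x['position'],1).tolist(),round(x['score'],2)) for x in spotter.landmark_of(f,q)][:3])
def mt(a,b,x,y,w,h,mrg=6):
    A=cv2.imread(f'pics/{a}.png');B=cv2.imread(f'pics/{b}.png')
    A=cv2.resize(A[y:y+h,x:x+w],None,fx=4,fy=4,interpolation=cv2.INTER_CUBIC)
    B=cv2.resize(B[y-mrg:y+h+mrg,x-mrg:x+w+mrg],None,fx=4,fy=4,interpolation=cv2.INTER_CUBIC)
    r=cv2.matchTemplate(B,A,cv2.TM_CCOEFF_NORMED);_,m,_,l=cv2.minMaxLoc(r)
    return (l[0]/4-mrg,l[1]/4-mrg,round(m,2))
print('spike s5',mt('s5','s10',309,225,14,13),'s8',mt('s8','s10',309,225,14,13)); print('ring t8',mt('t8','t10',286,168,16,12),'t5',mt('t5','t10',286,168,16,12),'spike t8',mt('t8','t10',297,214,16,18))
print('tin',mt('t0','t10',244,225,28,28),'mill',mt('t0','t10',329,160,16,18),'fake bar',mt('t0','t10',218,178,40,28))
E
```

```text
[ 415.7 -243.7  193.1] [ 0.1 -0.2  0. ]
0.1 [306.5 186. ] [301.8 208.2]
0 [306.7 186.1] [301.9 210. ]
pred home spike [304.66443092 226.94033122] [320.03027902 235.56640611]
clamp_tip [([306.2, 189.7], 0.69), ([299.5, 199.5], 0.67)]
clamp_tip [([304.5, 209.3], 0.46)]
spike_tip [([306.8, 224.9], 0.81), ([221.5, 182.2], 0.57)]
spike_tip [([318.0, 238.3], 0.86), ([218.3, 242.8], 0.47)]
ring_end [([292.6, 168.7], 0.57), ([254.7, 199.7], 0.56), ([256.3, 238.1], 0.38)]
ring_end [([258.2, 241.3], 0.72), ([287.8, 211.1], 0.59)]
cradle_stop [([289.8, 172.9], 0.82), ([306.2, 225.6], 0.53)]
cradle_stop [([286.1, 210.6], 0.65), ([407.9, 197.2], 0.62)]
cradle [([294.6, 192.7], 0.56)]
cradle [([292.5, 223.7], 0.88), ([319.7, 207.2], 0.4)]
spike s5 (-0.75, -1.25, 0.59) s8 (0.0, -0.25, 0.97)
ring t8 (0.0, 0.0, 0.99) t5 (-0.25, -0.75, 0.74) spike t8 (-0.25, -0.5, 0.77)
tin (0.0, -0.5, 0.84) mill (0.0, 0.0, 0.97) fake bar (0.0, 0.0, 1.0)
```

```bash
python3 -c "
from workcell import env
print(env.job_done())"
```

```text
the job is handed in; nothing more can be done
None
```

The bar is turned end for end and lies flat, notches up, hard against the back stop with the spike facing out. The strap is pressed fully down into its notch (about 34 N). The tin, salt mill and look-alike bar showed no movement in the top view; I didn't check the other bystanders. The job was handed in at about 24 s of the 69 s.

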